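# Square up a cut line on the bench hook

## Robot

A 6-joint arm with a two-finger parallel gripper is mounted at the origin on a cart in front of the work surface, level with it; the furniture and walls round the work are solid. World frame = base frame: x ahead of the robot, y to its left, z up, the work surface at z = 0. Lengths are in m, angles in degrees, forces in N, time in s.
With the tool pointing down it reaches from about 0.4 to 0.825 m from the base axis. Payload 7 kg.
Tool frame: the origin (TCP) lies at the very end of the fingers, on their centre line; the grasp point (between the pads) lies 19 mm behind it; z points along the fingers, y is the line along which they close (so a half turn about z gives the same grasp; the last joint's range is limited). The gripper opens to 88 mm and grips with 3 to 60 N. Pads are 19 mm wide; open, the fingers measure 130 mm over their backs; the gripper's body (78 mm by 193 mm) begins 47 mm behind the grasp point.
Start: joints at [-49.326, 20.546, 0.682, 0, -70.136, -16.507], TCP at [0.276, -0.616, 0.227] pointing down, gripper open.
Joint ranges: [-176.03, 176.03], [-82.01, 121.73], [-58.28, 71.71], [-173.87, 95.51], [-174.79, -0.11], [-173.66, 173.66]. Speed limits (degrees/s): [136.94, 136.94, 172.46, 180, 180, 180].

## Interface

Orientations are given as [roll, pitch, yaw] about the fixed x, y, z axes, in that order (R = Rz(yaw) Ry(pitch) Rx(roll)).
In Python, from plant import ctrl, cams, workorder gives the robot as it stands.
- The arm moves only by the tool play_rows, never from a script. Its argument "motion" is a list of rows, each an object of numbers: "x", "y", "z": the shift along the tool's x, y, z normalised to -1 to 1, where 1 is 0.025 m; "rx", "ry", "rz": the turn, a rotation vector about the tool's x, y, z normalised to -1 to 1, where 1 is 4 degrees. A call has 1 to 20 rows; each row shifts and turns the commanded pose from where the row before left it, along the tool's axes as they then stand; what a row does not reach is not made up. A row lasts 1/8 s, in which the tool goes at most 62.5 mm and 10.7 degrees, less where a joint would pass 70% of its speed; a pose out of reach is approached as far as the arm can. A call with a number of a shift or a turn outside -1 to 1 is refused whole. A call with a gripper value outside its range is refused whole. "fingers" is the opening, from -1 (shut) to 1 (fully open), set as the call begins (left out, the last holds). The fingers move at their own pace and stop on an object; the grip force is fixed at half the most. Time passes only in rows, so rows that do not move let the fingers close. It gives the time, the measured TCP pose, the force, the opening and the grip force at its end, in the units of the state.
- ctrl.get_obs(): the state, without advancing time (a new reading comes with each control period).
- cams.snapshot(name): name is "side" or "top"; returns the picture (480x640x3 uint8, blue, green, red); there is no depth.
- cams.get_calibration(name): a dict with "vertical_fov" (degrees; the focal length in pixels is half the picture's height over the tangent of half this angle, whatever the lens; pixels are square), "cx", "cy" (the principal point, pixels), "position" and "rotation" of the camera in the world. Camera axes: x right, y up, looking along -z (the intrinsics and any distortion apply to the point x, -y, -z); pixel columns grow to the right and rows downward; lengths in m; the calibration is good to about 2 mm. A picture is of the moment at which its call begins. get_calibration takes no time and is no camera call.
- workorder.close_job(): hands the job in; it is judged then, once.
The state is a dict: "clock": time; "joint_pos": joint angles; "qvel": joint speeds; "tau": joint torques, N m; "tool_pos": TCP position; "orientation": TCP orientation; "force": force on the tool from outside, world axes, zero at the start; "moment": the same for the moment, N m; "opening": finger opening in m; "gripper_force": force on a finger pad.
Only numpy, scipy, OpenCV 4.12 (cv2) and the standard library are available. Lean on these libraries where they do the work, as an engineer would, in place of code of your own. Each camera call takes 0.05 s, during which the arm holds its last target. There are 200 camera calls.

## Task

Get the pine block ready for its cut line: seat it flush back against the fence of the bench hook, and lay the rafter square flat on top of it with the lip flush against the block's near edge and the marking edge right at the point of the pencilled V. Leave the square lying there, and leave the tape measure and the pencil alone.

Things in the scene. Friction and masses are not known exactly. Their poses are not given: they have to be found in the camera images.
- bench_hook: fixed plywood board 220 wide (y), 332 deep (x), hooked over the bench's front edge, with a darker wooden fence across its far end. Origin: bench-top level, middle of the width, in the plane of the fence's near face; x away from the robot, y left, z up. Board top z = 12. Fence: near face x = 0, y = -75 to 110, 30 thick (to x = 30), top z = 34
- pine_block: loose pine block 65 (x) by 150 (y) by 33 (z), 0.22 to 0.45 kg, lying askew on the bench hook's board its middle 30 to 50 short of the fence; slides when pushed. Origin: centre of its underside. Near long edge at x = -32.5, far face x = +32.5, top z = 33
- mark_point (a point): point of the pencilled V (arms 32 long, spread away from the edge; a short line also runs from it down the near face) on the block's top face: it lies on the block's near top edge, 20 to 50 to the right (-y) of the block's middle; moves with the block and has the block's axes
- rafter_square: loose aluminium triangular carpenter's square, 0.18 kg, lying right way up left or right of the hook. Origin: corner of lip's inner face, marking edge and plate underside. Plate 4 thick (z 0 to 4); graduated marking edge along +x, 127 long; lip a bar x = -9 to 0, y = 0 to 130, z = -10 to 14. Mass centre x = 17, y = 50: lies steady on the block. On the bench its x axis dips 0.08 rad to the far tip
- lip_grip (a point): top of the square's lip, midway across its 9 thickness, at x = -4.5, y = 45, z = 14 in the square's frame, same axes: grip the lip here across its thickness from above. It stands 10 above the plate on one side and 24 free on the other. With the plate on the block the lip hangs 10 down over the near edge, and the plate passes clear over the fence
- tape_measure: yellow tape measure, 38 by 73 by 61 high, standing on the bench; origin centre of its underside; leave alone
- pencil: red pencil, 168 long, 12 thick, lying on the bench near its front edge; origin centre of its underside; leave alone
Things that resemble listed ones, but are neither listed nor needed, are in the scene too. There is more than one size of the rafter_square; the job needs the larger.

How it is judged (in metres and radians):
At the end, for the whole second after the job is handed in: Block flat on the hook, within 3 mm and 0.03 rad of the fence; square flat on it (0.03 rad, plate within 3 mm of the face), lip within 3 mm (at the mark) and 0.03 rad of the near edge, marking edge within 4 mm of the V's point along the edge; both at rest (x of pine_block in the frame of bench_hook above -0.0355 m and angle between the y axis of pine_block and the y axis of bench_hook, either way round below 0.03 rad and angle between each of pine_block, rafter_square's own z axis and vertical below 0.03 rad and x of mark_point in the frame of rafter_square between -0.003 and 0.003 m and y of mark_point in the frame of rafter_square between -0.004 and 0.004 m and z of mark_point in the frame of rafter_square between -0.003 and 0.003 m and angle between the y axis of rafter_square and the y axis of pine_block, either way round below 0.03 rad and linear speed of each of rafter_square, pine_block below 0.02 m/s); the robot touches nothing.
It fails at once if the tape measure is shifted by more than 30 mm (distance of tape_measure from where it was at the start of the episode above 0.03 m).
It fails at once if the pencil is shifted by more than 30 mm (distance of pencil from where it was at the start of the episode above 0.03 m).
It also fails if it takes over 48 s, if anything falls off the work surface, if the arm or the gripper's body presses on something with over 40 N, if the wrist force passes 120 N, or if a joint passes its speed limit or range.

## Working session

There is one attempt and no reset: what is moved stays moved. The work goes in short steps, Python scripts to look and compute and a tool call to move; the robot and the scene stay as the last step left them, time stands still between calls to the robot, and variables do not carry over. Pictures are saved under pics/ and viewed, at most 10 in all, crops included, and the job is handed in when it is done.

Besides the shell and the picture viewer there is one more tool, called after "Emit:" by a JSON object that holds its "op" and its "data". play_rows: Moves the arm, as the interface text tells. Its arguments: {"type":"object","properties":{"motion":{"type":"array"},"fingers":{"type":"number"}},"required":["motion"]}

```bash
mkdir -p pics; ls
python3 - <<'E'
from plant import ctrl, cams
import cv2
for n in("top","side"):
    print(n,cams.get_calibration(n)); cv2.imwrite(f"pics/{n}0.png",cams.snapshot(n))
print(ctrl.get_obs())
E
```

```text
pics
top {'vertical_fov': 50.71768471179002, 'cx': 319.51448329938836, 'cy': 233.9691398808826, 'position': array([ 0.32009359, -0.0094015 ,  1.08588824]), 'rotation': array([  7.76063562,  -1.374543  , -90.32356982])}
side {'vertical_fov': 44.762175051442625, 'cx': 320.43303293207174, 'cy': 233.00506044589213, 'position': array([-0.22147667,  1.08877292,  0.7322151 ]), 'rotation': array([  62.60659469,   -1.02243995, -149.07990673])}
{'clock': 0.1, 'joint_pos': array([-4.93248500e+01,  2.05859957e+01,  6.41181014e-01, -1.51327022e-02,
       -7.01329261e+01, -1.65080582e+01]), 'qvel': array([ 0.09251834, -0.13416396,  0.06632126,  0.09713193,  0.04342004,
        0.01694788]), 'tau': array([-1.96507171e-03, -5.84161627e+01,  2.93752134e+01,  7.01552331e+00,
        1.01539999e-02, -5.56078805e-05]), 'tool_pos': array([ 0.27616751, -0.61548788,  0.22575601]), 'orientation': array([ 1.79921421e+02, -8.45152338e-03, -1.55838055e+02]), 'force': array([0.15154169, 0.87503521, 0.63212939]), 'moment': array([ 0.04114075, -0.04876533,  0.04492275]), 'gripper_force': 0.0, 'opening': 0.08758399581784132}
```

View pics/top0.png

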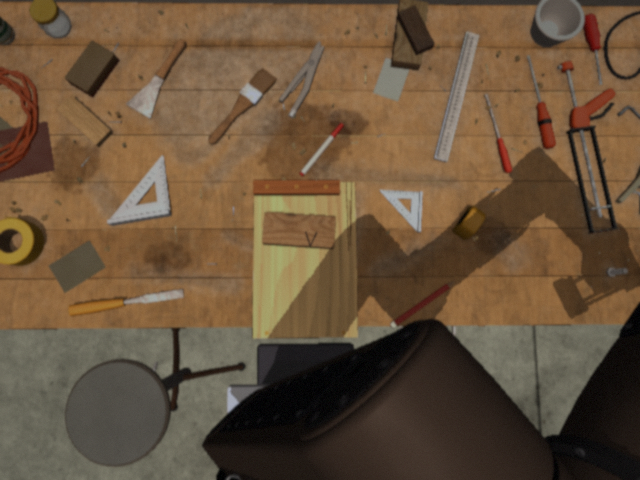

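View pics/side0.png

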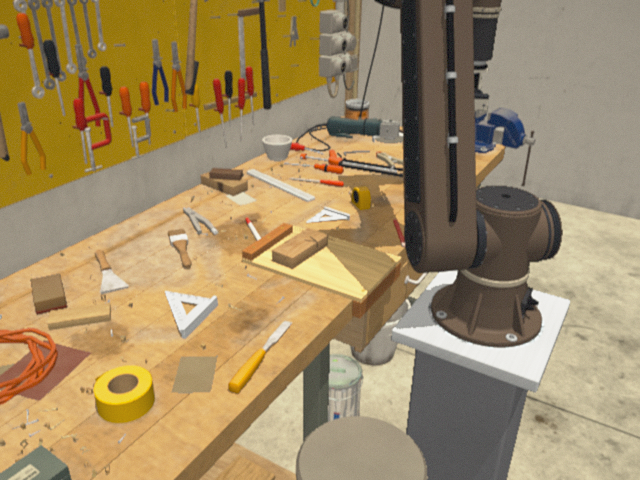

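Top view: large white square at (145,190) left of the hook, small one at (405,207) right. The block is at (299,230) with the V point near (311,245), the fence at (296,187), the tape at (470,222) and the pencil at (422,303). Candidates for the wanted square are only those two triangles. The left one looks larger; I'll check it by crop and by measurement.

```bash
cat > h.py <<'E'
import numpy as np, cv2
from scipy.spatial.transform import Rotation as R
from plant import ctrl, cams
def cam(n):
    c=cams.get_calibration(n); f=240/np.tan(np.radians(c['vertical_fov'])/2)
    return f,c['cx'],c['cy'],np.array(c['position']),R.from_euler('xyz',c['rotation'],degrees=True).as_matrix()
def ray(n,px,z):
    f,cx,cy,p,M=cam(n); px=np.atleast_2d(np.array(px,float))
    d=np.c_[(px[:,0]-cx)/f,-(px[:,1]-cy)/f,-np.ones(len(px))]@M.T
    return p+d*((z-p[2])/d[:,2])[:,None]
def proj(n,P):
    f,cx,cy,p,M=cam(n); q=(np.atleast_2d(P)-p)@M
    return np.c_[cx+f*q[:,0]/-q[:,2],cy-f*q[:,1]/-q[:,2]]
E
python3 - <<'E'
from h import *
t=cv2.imread("pics/top0.png")
a=cv2.resize(t[145:235,95:185],(390,390),interpolation=cv2.INTER_CUBIC)
b=cv2.resize(t[170:260,250:345],(410,390),interpolation=cv2.INTER_CUBIC)
s=cv2.imread("pics/side0.png")
c=cv2.resize(s[280:345,155:225],(215,200),interpolation=cv2.INTER_CUBIC);d=cv2.resize(s[215:290,235:335],(267,200),interpolation=cv2.INTER_CUBIC);e=cv2.resize(s[200:230,300:355],(318,200))
cv2.imwrite("pics/c1.png",np.vstack([np.hstack([a,b]),np.hstack([c,d,e])]))
g=t.min(axis=2)
for nm,(x0,y0,x1,y1) in dict(L=(100,145,185,235),S=(375,180,430,235)).items():
    m=(g[y0:y1,x0:x1]>135).astype('uint8')
    cs,_=cv2.findContours(m,cv2.RETR_EXTERNAL,cv2.CHAIN_APPROX_NONE);k=max(cs,key=cv2.contourArea)
    ar,tri=cv2.minEnclosingTriangle(k); tri=tri[:,0]+[x0,y0]
    P=ray('top',tri,0.01); print(nm,tri.round(1).tolist(),P.round(3).tolist(),[np.linalg.norm(P[i]-P[i-1]).round(3) for i in range(3)])
hsv=cv2.cvtColor(t,cv2.COLOR_BGR2HSV)
for p in [(299,230),(290,218),(290,270),(330,270),(296,187),(145,200)]: print(p,hsv[p[1],p[0]])
E
```

```text
L [[161.9, 155.3], [105.6, 222.9], [168.6, 212.4]] [[0.64, 0.306, 0.01], [0.491, 0.42, 0.01], [0.514, 0.287, 0.01]] [np.float64(0.127), np.float64(0.187), np.float64(0.134)]
S [[420.1, 234.0], [422.1, 192.1], [378.7, 189.6]] [[0.466, -0.253, 0.01], [0.558, -0.26, 0.01], [0.564, -0.165, 0.01]] [np.float64(0.131), np.float64(0.093), np.float64(0.095)]
(299, 230) [ 14 141 125]
(290, 218) [ 14 126 123]
(290, 270) [ 19 118 166]
(330, 270) [ 18 124  99]
(296, 187) [ 15 168 137]
(145, 200) [ 16 140 140]
```

View pics/c1.png

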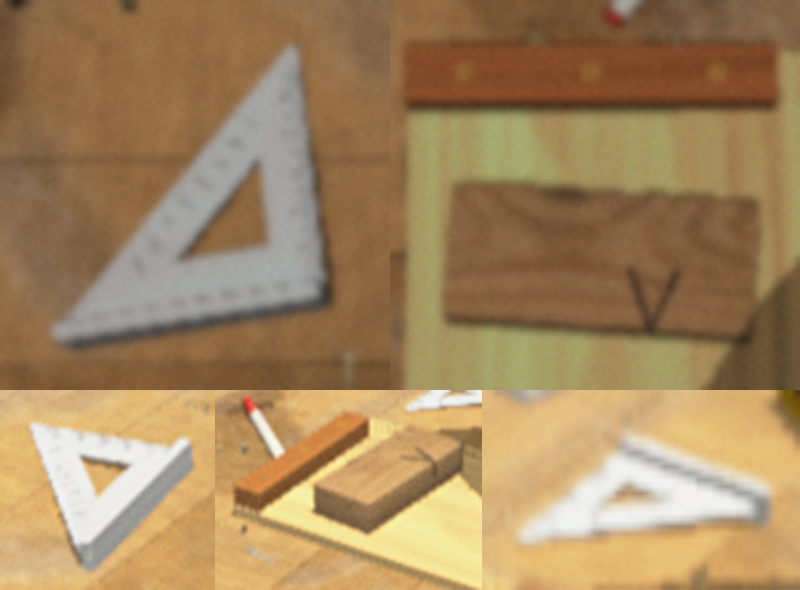

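The left square is the larger: legs measured 127/134 against about 93 for the right one. Its lip faces the robot and its marking edge is on its right. The V point on the block is at about (310,246).

Run:
```python
from h import *
def cr(x,y): return ((x-390+.5)/4.316+250-.5,(y+.5)/4.333+170-.5)
B=ray('top',[cr(455,183),cr(757,200),cr(750,333),cr(447,318),cr(650,329)],.045)
print('block FL FR NR NL V',B[:,:2].round(4).tolist(),[np.linalg.norm(B[i]-B[(i+1)%4]).round(4) for i in range(4)])
F=ray('top',[cr(405,43),cr(777,43),cr(777,98),cr(405,98)],.034); print('fence',F[:,:2].round(4).tolist())
print('fence near bottom',ray('top',[cr(405,108),cr(778,106)],.012)[:,:2].round(4).tolist())
# lip of large square (crop a: scale 4.333, offset 95,145)
def ca(x,y): return ((x+.5)/4.333+95-.5,(y+.5)/4.333+145-.5)
print('lip top edge outer ends (z .024)',ray('top',[ca(325,290),ca(60,335)],.024)[:,:2].round(4).tolist())
print('lip bottom (z0)',ray('top',[ca(327,303),ca(63,345)],.0)[:,:2].round(4).tolist())
print('tip',ray('top',[ca(295,47)],.004)[:,:2].round(4).tolist())
t=cv2.imread("pics/top0.png")
def line(pts): print(cv2.fitLine(np.float32(pts),cv2.DIST_HUBER,0,.01,.01).ravel().round(3))
g=t.min(axis=2)[145:235,100:185]; m=(g>125).astype('uint8')
cs,_=cv2.findContours(m,cv2.RETR_EXTERNAL,cv2.CHAIN_APPROX_NONE);k=max(cs,key=cv2.contourArea)[:,0]+[100,145]
W=ray('top',k,.014)[:,:2]
# right edge points: marking edge
r=[k[k[:,1]==v][:,0].max() for v in range(165,205)]; line(ray('top',np.c_[r,range(165,205)],.010)[:,:2])
b=[k[k[:,0]==v][:,1].max() for v in range(115,165)]; line(ray('top',np.c_[range(115,165),b],.024)[:,:2])
s=cv2.imread("pics/side0.png"); 
# side check: project estimates
print(proj('side',np.r_[B[:, :],F]).round(0).tolist())
```

```text
block FL FR NR NL V [[0.5086, 0.0788], [0.5001, -0.067], [0.4357, -0.063], [0.4433, 0.082], [0.4377, -0.0151]] [np.float64(0.146), np.float64(0.0645), np.float64(0.1452), np.float64(0.0654)]
fence [[0.5802, 0.1048], [0.5803, -0.0782], [0.5527, -0.0779], [0.5527, 0.1045]]
fence near bottom [[0.5525, 0.1068], [0.5534, -0.0798]]
lip top edge outer ends (z .024) [[0.5133, 0.2811], [0.4913, 0.408]]
lip bottom (z0) [[0.5111, 0.2864], [0.4902, 0.4158]]
tip [[0.6415, 0.3058]]
[0.988 0.152 0.572 0.295]
[ 0.166 -0.986  0.5    0.356]
[[271.0, 248.0], [306.0, 226.0], [327.0, 233.0], [293.0, 256.0], [316.0, 240.0], [241.0, 249.0], [283.0, 221.0], [292.0, 224.0], [250.0, 252.0]]
```

Emit:
{"op": "play_rows", "data": {"motion": [{"rz": 1,"z": 0.3},{"rz": 1,"z": 0.3},{"rz": 1,"z": 0.3},{"rz": 1,"z": 0.3},{"rz": 1,"z": 0.3},{"rz": 1,"z": 0.3},{"y": 1,"x": -0.2},{"y": 1,"x": -0.2},{"y": 1,"x": -0.2},{"y": 1,"x": -0.2},{"y": 1,"x": -0.2},{"y": 1,"x": -0.2},{"y": 1,"x": -0.2},{"y": 1,"x": -0.2},{"y": 1,"x": -0.2},{"y": 1,"x": -0.2},{"y": 1,"x": -0.2},{"y": 1,"x": -0.2},{"y": 1,"x": -0.2},{"y": 1,"x": -0.2}], "fingers": 1}}

```text
$.motion[0]: bad value
```

Emit:
{"op": "play_rows", "data": {"motion": [{"x": 0,"y": 0,"z": 0.3,"rx": 0,"ry": 0,"rz": 1}], "fingers": 1}}

```text
clock: 0.22
tool_pos: [0.2764, -0.6159, 0.219]
orientation: [-180.0, 0.0, -159.9]
force: [0.4, -0.2, -0.6]
opening: 0.0877
gripper_force: 0.0
```

Emit:
{"op": "play_rows", "data": {"motion": [{"x": 0,"y": 0,"z": 0.3,"rx": 0,"ry": 0,"rz": 1},{"x": 0,"y": 0,"z": 0.3,"rx": 0,"ry": 0,"rz": 1},{"x": 0,"y": 0,"z": 0.3,"rx": 0,"ry": 0,"rz": 1},{"x": 0,"y": 0,"z": 0.3,"rx": 0,"ry": 0,"rz": 1},{"x": 0,"y": 0,"z": 0.3,"rx": 0,"ry": 0,"rz": 1},{"x": -0.2,"y": 1,"z": 0,"rx": 0,"ry": 0,"rz": 0},{"x": -0.2,"y": 1,"z": 0,"rx": 0,"ry": 0,"rz": 0},{"x": -0.2,"y": 1,"z": 0,"rx": 0,"ry": 0,"rz": 0},{"x": -0.2,"y": 1,"z": 0,"rx": 0,"ry": 0,"rz": 0},{"x": -0.2,"y": 1,"z": 0,"rx": 0,"ry": 0,"rz": 0},{"x": -0.2,"y": 1,"z": 0,"rx": 0,"ry": 0,"rz": 0},{"x": -0.2,"y": 1,"z": 0,"rx": 0,"ry": 0,"rz": 0},{"x": -0.2,"y": 1,"z": 0,"rx": 0,"ry": 0,"rz": 0},{"x": -0.2,"y": 1,"z": 0,"rx": 0,"ry": 0,"rz": 0},{"x": -0.2,"y": 1,"z": 0,"rx": 0,"ry": 0,"rz": 0},{"x": -0.2,"y": 1,"z": 0,"rx": 0,"ry": 0,"rz": 0},{"x": -0.2,"y": 1,"z": 0,"rx": 0,"ry": 0,"rz": 0}]}}

```text
clock: 2.35
tool_pos: [0.3353, -0.3147, 0.1814]
orientation: [180.0, -0.0, -179.8]
force: [1.4, 0.0, 0.3]
opening: 0.0877
gripper_force: 0.0
```

Emit:
{"op": "play_rows", "data": {"motion": [{"x": -0.23,"y": 1,"z": 0,"rx": 0,"ry": 0,"rz": 0},{"x": -0.23,"y": 1,"z": 0,"rx": 0,"ry": 0,"rz": 0},{"x": -0.23,"y": 1,"z": 0,"rx": 0,"ry": 0,"rz": 0},{"x": -0.23,"y": 1,"z": 0,"rx": 0,"ry": 0,"rz": 0},{"x": -0.23,"y": 1,"z": 0,"rx": 0,"ry": 0,"rz": 0},{"x": -0.23,"y": 1,"z": 0,"rx": 0,"ry": 0,"rz": 0},{"x": -0.23,"y": 1,"z": 0,"rx": 0,"ry": 0,"rz": 0},{"x": -0.23,"y": 1,"z": 0,"rx": 0,"ry": 0,"rz": 0},{"x": -0.23,"y": 1,"z": 0,"rx": 0,"ry": 0,"rz": 0},{"x": -0.23,"y": 1,"z": 0,"rx": 0,"ry": 0,"rz": 0},{"x": -0.23,"y": 1,"z": 0,"rx": 0,"ry": 0,"rz": 0},{"x": -0.23,"y": 1,"z": 0,"rx": 0,"ry": 0,"rz": 0},{"x": -0.23,"y": 0.9,"z": 0.5,"rx": 0,"ry": 0,"rz": 0},{"x": 0,"y": 0,"z": 1,"rx": 0,"ry": 0,"rz": 0},{"x": 0,"y": 0,"z": 1,"rx": 0,"ry": 0,"rz": 0},{"x": 0,"y": 0,"z": 1,"rx": 0,"ry": 0,"rz": 0},{"x": 0,"y": 0,"z": 1,"rx": 0,"ry": 0,"rz": 0},{"x": 0,"y": 0,"z": 1,"rx": 0,"ry": 0,"rz": 0},{"x": 0,"y": 0,"z": 0.3,"rx": 0,"ry": 0,"rz": 0}]}}

```text
clock: 4.72
tool_pos: [0.4082, 0.0065, 0.0354]
orientation: [-179.9, -0.2, -179.8]
force: [-0.2, 0.2, -0.4]
opening: 0.0878
gripper_force: 0.0
```

Emit:
{"op": "play_rows", "data": {"motion": [{"x": 0,"y": 0,"z": 0.5,"rx": 0,"ry": 0,"rz": 0},{"x": -0.4,"y": 0,"z": 0,"rx": 0,"ry": 0,"rz": 0},{"x": -0.4,"y": 0,"z": 0,"rx": 0,"ry": 0,"rz": 0},{"x": -0.4,"y": 0,"z": 0,"rx": 0,"ry": 0,"rz": 0},{"x": -0.4,"y": 0,"z": 0,"rx": 0,"ry": 0,"rz": 0},{"x": -0.4,"y": 0,"z": 0,"rx": 0,"ry": 0,"rz": 0},{"x": -0.2,"y": 0,"z": 0,"rx": 0,"ry": 0,"rz": 0},{"x": -0.2,"y": 0,"z": 0,"rx": 0,"ry": 0,"rz": 0},{"x": -0.1,"y": 0,"z": 0,"rx": 0,"ry": 0,"rz": 0},{"x": 0,"y": 0,"z": 0,"rx": 0,"ry": 0,"rz": 0}]}}

```text
clock: 5.98
tool_pos: [0.4722, 0.0074, 0.0241]
orientation: [180.0, 0.0, -179.8]
force: [0.0, -0.2, -0.5]
opening: 0.0875
gripper_force: 0.0
```

Emit:
{"op": "play_rows", "data": {"motion": [{"x": -0.1,"y": 0,"z": 0,"rx": 0,"ry": 0,"rz": 0},{"x": -0.1,"y": 0,"z": 0,"rx": 0,"ry": 0,"rz": 0}]}}

```text
clock: 6.22
tool_pos: [0.4739, 0.0067, 0.0235]
orientation: [-180.0, -0.3, -179.9]
force: [-13.7, 5.3, 7.7]
opening: 0.0873
gripper_force: 6.9
```

Emit:
{"op": "play_rows", "data": {"motion": [{"x": -0.1,"y": 0,"z": 0,"rx": 0,"ry": 0,"rz": 0},{"x": 0,"y": 0,"z": 0,"rx": 0,"ry": 0,"rz": 0}]}}

```text
clock: 6.48
tool_pos: [0.4739, 0.0061, 0.0229]
orientation: [-179.9, -0.5, -180.0]
force: [-16.4, 4.8, 7.8]
opening: 0.0873
gripper_force: 8.1
```

Run:
```python
from h import *
t=cams.snapshot('top'); s=cams.snapshot('side')
a=cv2.resize(t[170:270,240:360],(600,500),interpolation=cv2.INTER_CUBIC)
cv2.imwrite('pics/t1.png',t);cv2.imwrite('pics/s1.png',s)
b=cv2.resize(s[200:300,220:260+40],(200,250))
cv2.imwrite('pics/c2.png',a)
```

```text
(no output)
```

View pics/c2.png

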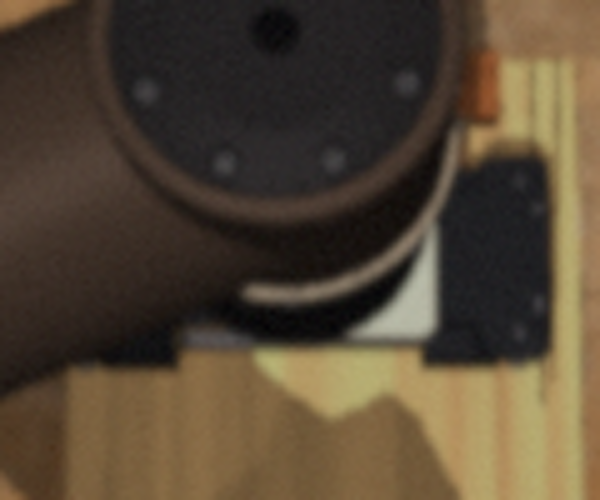

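Emit:
{"op": "play_rows", "data": {"motion": [{"x": 1,"y": 0,"z": 0,"rx": 0,"ry": 0,"rz": 0},{"x": 0.2,"y": 0,"z": -1,"rx": 0,"ry": 0,"rz": 0},{"x": 0,"y": 0,"z": -1,"rx": 0,"ry": 0,"rz": 0},{"x": 0,"y": 0,"z": -1,"rx": 0,"ry": 0,"rz": -1},{"x": 0,"y": 0,"z": -1,"rx": 0,"ry": 0,"rz": -1},{"x": 0,"y": 0,"z": -0.5,"rx": 0,"ry": 0,"rz": -1},{"x": 0,"y": 0,"z": 0,"rx": 0,"ry": 0,"rz": -1},{"x": 0,"y": 0,"z": 0,"rx": 0,"ry": 0,"rz": -1},{"x": 0,"y": 0,"z": 0,"rx": 0,"ry": 0,"rz": -1},{"x": 0,"y": 0,"z": 0,"rx": 0,"ry": 0,"rz": -1},{"x": 0,"y": 0,"z": 0,"rx": 0,"ry": 0,"rz": -1},{"x": 0,"y": 0,"z": 0,"rx": 0,"ry": 0,"rz": -1},{"x": 0,"y": 0,"z": 0,"rx": 0,"ry": 0,"rz": -1},{"x": 0,"y": 0,"z": 0,"rx": 0,"ry": 0,"rz": -1},{"x": 0,"y": 0,"z": 0,"rx": 0,"ry": 0,"rz": -1},{"x": 0,"y": 0,"z": 0,"rx": 0,"ry": 0,"rz": -1},{"x": 0,"y": 0,"z": 0,"rx": 0,"ry": 0,"rz": -1},{"x": 0,"y": 0,"z": 0,"rx": 0,"ry": 0,"rz": -1}]}}

```text
clock: 8.82
tool_pos: [0.4496, 0.0073, 0.1368]
orientation: [-180.0, 0.0, -119.7]
force: [-0.6, -0.8, -0.7]
opening: 0.0878
gripper_force: 0.0
```

Emit:
{"op": "play_rows", "data": {"motion": [{"x": 0,"y": 0,"z": 0,"rx": 0,"ry": 0,"rz": -1},{"x": 0,"y": 0,"z": 0,"rx": 0,"ry": 0,"rz": -1},{"x": 0,"y": 0,"z": 0,"rx": 0,"ry": 0,"rz": -1},{"x": 0,"y": 0,"z": 0,"rx": 0,"ry": 0,"rz": -1},{"x": 0,"y": 0,"z": 0,"rx": 0,"ry": 0,"rz": -1},{"x": 0,"y": 0,"z": 0,"rx": 0,"ry": 0,"rz": -1},{"x": 0,"y": 0,"z": 0,"rx": 0,"ry": 0,"rz": -1},{"x": 0,"y": 0,"z": 0,"rx": 0,"ry": 0,"rz": -1},{"x": 0,"y": 0,"z": 0,"rx": 0,"ry": 0,"rz": -1},{"x": 0,"y": 0,"z": 0,"rx": 0,"ry": 0,"rz": -0.75},{"x": 0,"y": 0,"z": 0,"rx": 0,"ry": 0,"rz": 0}]}}

```text
clock: 10.2
tool_pos: [0.4495, 0.0073, 0.1367]
orientation: [-180.0, 0.0, -80.8]
force: [0.7, 0.3, 0.0]
opening: 0.0874
gripper_force: 0.0
```

Emit:
{"op": "play_rows", "data": {"motion": [{"x": -0.95,"y": -0.342,"z": 0,"rx": 0,"ry": 0,"rz": 0},{"x": -0.95,"y": -0.342,"z": 0,"rx": 0,"ry": 0,"rz": 0},{"x": -0.95,"y": -0.342,"z": 0,"rx": 0,"ry": 0,"rz": 0},{"x": -0.95,"y": -0.342,"z": 0,"rx": 0,"ry": 0,"rz": 0},{"x": -0.95,"y": -0.342,"z": 0,"rx": 0,"ry": 0,"rz": 0},{"x": -0.95,"y": -0.342,"z": 0,"rx": 0,"ry": 0,"rz": 0},{"x": -0.95,"y": -0.342,"z": 0,"rx": 0,"ry": 0,"rz": 0},{"x": -0.95,"y": -0.342,"z": 0,"rx": 0,"ry": 0,"rz": 0},{"x": -0.95,"y": -0.342,"z": 0,"rx": 0,"ry": 0,"rz": 0},{"x": -0.95,"y": -0.342,"z": 0,"rx": 0,"ry": 0,"rz": 0},{"x": -0.95,"y": -0.342,"z": 0,"rx": 0,"ry": 0,"rz": 0},{"x": -0.95,"y": -0.342,"z": 0,"rx": 0,"ry": 0,"rz": 0},{"x": -0.95,"y": -0.342,"z": 0,"rx": 0,"ry": 0,"rz": 0},{"x": 0,"y": 0,"z": 1,"rx": 0,"ry": 0,"rz": 0},{"x": 0,"y": 0,"z": 1,"rx": 0,"ry": 0,"rz": 0},{"x": 0,"y": 0,"z": 1,"rx": 0,"ry": 0,"rz": 0},{"x": 0,"y": 0,"z": 0,"rx": 0,"ry": 0,"rz": 0}]}}

```text
clock: 12.32
tool_pos: [0.5089, 0.3293, 0.0596]
orientation: [179.8, -0.1, -80.8]
force: [0.9, -0.1, 0.2]
opening: 0.0876
gripper_force: 0.0
```

Run:
```python
from h import *
t=cams.snapshot('top'); s=cams.snapshot('side')
cv2.imwrite('pics/t2.png',t);cv2.imwrite('pics/s2.png',s)
a=cv2.resize(t[165:255,245:365],(480,360),interpolation=cv2.INTER_CUBIC)
b=cv2.resize(t[145:235,95:175],(320,360),interpolation=cv2.INTER_CUBIC)
c=cv2.resize(s[210:285,235:335],(320,240),interpolation=cv2.INTER_CUBIC)
d=cv2.resize(s[230:350,130:370],(480,240),interpolation=cv2.INTER_CUBIC)
cv2.imwrite('pics/c3.png',np.vstack([np.hstack([a,b]),np.hstack([d,c])]))
```

```text
(no output)
```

View pics/c3.png

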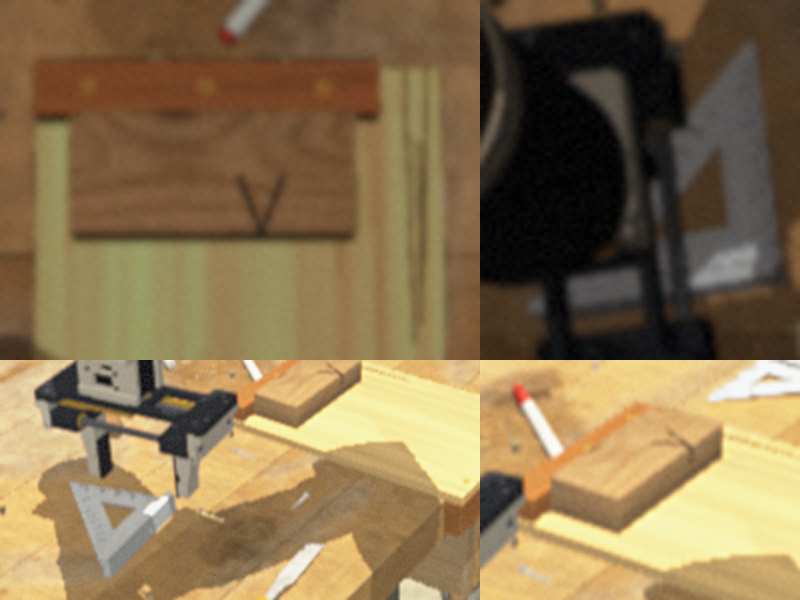

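The block sits flush on the fence in crop row ~236 across its width, and the V tip is at crop (262,233), full-frame about (310.4,223.2). The fingers straddle the lip. Lowering and gripping.

Emit:
{"op": "play_rows", "data": {"motion": [{"x": 0,"y": 0,"z": 0.85,"rx": 0,"ry": 0,"rz": 0},{"x": 0,"y": 0,"z": 0.7,"rx": 0,"ry": 0,"rz": 0},{"x": 0,"y": 0,"z": 0.15,"rx": 0,"ry": 0,"rz": 0},{"x": 0,"y": 0,"z": 0,"rx": 0,"ry": 0,"rz": 0}]}}

```text
clock: 12.92
tool_pos: [0.51, 0.3298, 0.0193]
orientation: [-180.0, -0.0, -80.8]
force: [-0.3, 0.7, -0.1]
opening: 0.0874
gripper_force: 0.0
```

Emit:
{"op": "play_rows", "data": {"motion": [{"x": 0,"y": 0,"z": 0,"rx": 0,"ry": 0,"rz": 0},{"x": 0,"y": 0,"z": 0,"rx": 0,"ry": 0,"rz": 0},{"x": 0,"y": 0,"z": 0,"rx": 0,"ry": 0,"rz": 0},{"x": 0,"y": 0,"z": 0,"rx": 0,"ry": 0,"rz": 0},{"x": 0,"y": 0,"z": 0,"rx": 0,"ry": 0,"rz": 0},{"x": 0,"y": 0,"z": 0,"rx": 0,"ry": 0,"rz": 0},{"x": 0,"y": 0,"z": 0,"rx": 0,"ry": 0,"rz": 0},{"x": 0,"y": 0,"z": 0,"rx": 0,"ry": 0,"rz": 0}], "fingers": -1}}

```text
clock: 13.92
tool_pos: [0.5097, 0.3296, 0.019]
orientation: [180.0, -0.0, -80.8]
force: [-1.1, 1.2, 0.6]
opening: 0.0134
gripper_force: 0.5
```

Emit:
{"op": "play_rows", "data": {"motion": [{"x": 0,"y": 0,"z": 0.08,"rx": 0,"ry": 0,"rz": 0},{"x": 0,"y": 0,"z": 0,"rx": 0,"ry": 0,"rz": 0},{"x": 0,"y": 0,"z": 0,"rx": 0,"ry": 0,"rz": 0}]}}

```text
clock: 14.3
tool_pos: [0.5098, 0.3297, 0.0184]
orientation: [-180.0, -0.0, -80.8]
force: [-4.8, -2.1, 12.4]
opening: 0.0086
gripper_force: 30.2
```

Emit:
{"op": "play_rows", "data": {"motion": [{"x": 0,"y": 0,"z": -0.5,"rx": 0,"ry": 0,"rz": 0},{"x": 0,"y": 0,"z": -1,"rx": 0,"ry": 0,"rz": 0},{"x": 0,"y": 0,"z": -1,"rx": 0,"ry": 0,"rz": 0.8},{"x": 0,"y": 0,"z": -1,"rx": 0,"ry": 0,"rz": 0.8},{"x": 0,"y": 0,"z": -0.5,"rx": 0,"ry": 0,"rz": 0.7},{"x": 0,"y": 0,"z": 0,"rx": 0,"ry": 0,"rz": 0}]}}

```text
clock: 15.05
tool_pos: [0.5102, 0.3302, 0.1183]
orientation: [-179.9, 0.1, -90.0]
force: [-0.3, -0.0, -2.4]
opening: 0.0086
gripper_force: 29.9
```

Run:
```python
from h import *
t=cv2.imread('pics/t2.png')
# block near top edge: dark line under block; profile per column
g=cv2.cvtColor(t,cv2.COLOR_BGR2GRAY).astype(float)
for x in (268,275,285,295,305,310,320,328): print(x,g[216:230,x].astype(int).tolist())
V=ray('top',[(245+262.5/4-.5,165+233.5/4-.5)],.045); print('V',V.round(4))
print('corners N',ray('top',[(245+71/4,165+234/4),(245+355/4,165+234/4)],.045).round(4).tolist())
print('fence ends near top',ray('top',[(245+35/4,165+116/4),(245+379/4,165+116/4)],.034).round(4).tolist())
print('V proj side',proj('side',V).round(1), 'seen', 235+(688-480)/3.2,210+(445-360)/3.2)
t=cams.snapshot('top'); s=cams.snapshot('side')
cv2.imwrite('pics/t3.png',t);cv2.imwrite('pics/s3.png',s)
b=cv2.resize(t[110:240,90:220],(400,400),interpolation=cv2.INTER_CUBIC)
d=cv2.resize(s[180:330,130:280],(400,400),interpolation=cv2.INTER_CUBIC)
cv2.imwrite('pics/c4.png',np.hstack([b,d]))
```

```text
268 [99, 97, 92, 94, 97, 93, 80, 61, 66, 98, 124, 134, 134, 135]
275 [97, 93, 95, 95, 97, 93, 82, 65, 67, 105, 131, 143, 146, 144]
285 [92, 90, 96, 100, 97, 93, 81, 65, 68, 104, 129, 139, 142, 141]
295 [90, 91, 97, 100, 97, 97, 86, 68, 68, 104, 133, 142, 143, 143]
305 [89, 92, 96, 100, 100, 93, 77, 62, 65, 99, 124, 133, 135, 135]
310 [87, 84, 79, 71, 65, 57, 46, 44, 62, 99, 128, 138, 137, 138]
320 [94, 96, 97, 99, 98, 93, 82, 65, 66, 92, 119, 127, 129, 129]
328 [89, 91, 88, 92, 91, 90, 80, 60, 64, 91, 113, 122, 125, 124]
V [[ 0.4852 -0.0158  0.045 ]]
corners N [[0.4841, 0.0825, 0.045], [0.4838, -0.065, 0.045]]
fence ends near top [[0.5489, 0.1031, 0.034], [0.5488, -0.0789, 0.034]]
V proj side [[300.4 235.5]] seen 300.0 236.5625
```

View pics/c4.png

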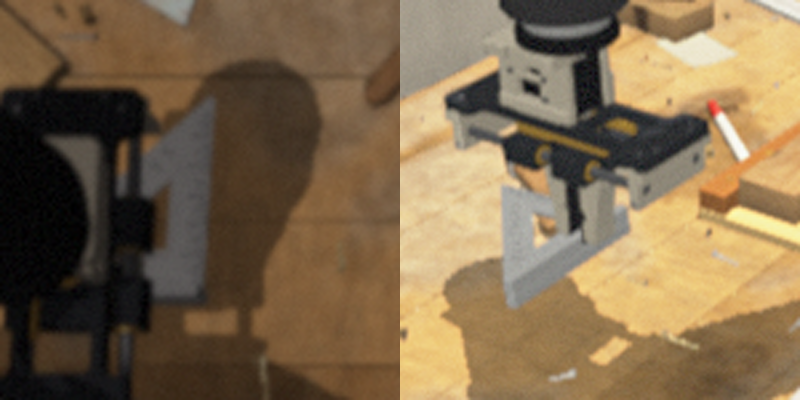

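Top crop: the square is held, marking edge from crop (205,300) to tip (215,97), lip parallel to the image rows. Side crop: lip ends at (510,305) and (630,215), tip at (505,190). I'll check its levelness against the projections.

Run:
```python
from h import *
o=np.array([.5102+.0045,.3302-.045,.1183+.0056-.014])
tip=[.127,0,0.002]
for dip in (0,.08,.16,-.08):
    Q=R.from_euler('y',dip).as_matrix()
    P=np.array([tip,[-.009,130e-3,14e-3],[-.009,130e-3,-10e-3],[-.009,0,14e-3],[-.009,0,-10e-3]])
    W=o+[-.0045,.045,.014]+(P-[-.0045,.045,.014])@Q.T
    print(dip,'side crop',((proj('side',W)-[130,180])*2.667).round(0).tolist(),'top crop',((proj('top',W)-[90,110])*3.077).round(0).tolist())
t=cv2.imread('pics/t3.png');g=t.min(axis=2)
for y in range(142,212,6):print(y,g[y,145:170].tolist())
```

```text
0 side crop [[99.0, 171.0], [108.0, 277.0], [112.0, 305.0], [226.0, 202.0], [228.0, 228.0]] top crop [[209.0, 91.0], [-16.0, 296.0], [0.0, 303.0], [195.0, 296.0], [206.0, 303.0]]
0.08 side crop [[102.0, 182.0], [108.0, 276.0], [113.0, 305.0], [226.0, 201.0], [230.0, 228.0]] top crop [[213.0, 98.0], [-16.0, 296.0], [-0.0, 306.0], [195.0, 296.0], [206.0, 306.0]]
0.16 side crop [[105.0, 194.0], [108.0, 276.0], [115.0, 305.0], [226.0, 201.0], [231.0, 228.0]] top crop [[218.0, 107.0], [-17.0, 296.0], [-1.0, 309.0], [194.0, 296.0], [205.0, 308.0]]
-0.08 side crop [[98.0, 159.0], [108.0, 277.0], [110.0, 304.0], [226.0, 202.0], [226.0, 228.0]] top crop [[204.0, 85.0], [-16.0, 296.0], [1.0, 300.0], [195.0, 296.0], [206.0, 300.0]]
142 [64, 61, 59, 59, 59, 55, 53, 43, 38, 36, 47, 59, 69, 72, 66, 49, 40, 38, 37, 40, 40, 37, 40, 39, 39]
148 [36, 36, 39, 44, 56, 68, 78, 83, 83, 84, 82, 77, 77, 73, 59, 46, 36, 37, 38, 35, 37, 41, 40, 39, 38]
154 [86, 87, 85, 86, 85, 87, 82, 83, 77, 76, 77, 76, 74, 71, 53, 35, 32, 34, 32, 34, 37, 37, 34, 38, 36]
160 [81, 83, 84, 85, 85, 84, 84, 84, 79, 82, 81, 76, 7
[... 190 characters left out ...]
3, 80, 82, 78, 78, 71, 53, 37, 33, 29, 31, 34, 33, 35, 33, 35, 35, 36]
178 [73, 82, 83, 88, 83, 89, 86, 83, 79, 78, 76, 70, 59, 40, 37, 31, 32, 33, 31, 32, 32, 34, 33, 30, 32]
184 [80, 82, 89, 87, 86, 84, 84, 82, 82, 82, 79, 73, 48, 33, 32, 33, 33, 28, 32, 32, 32, 30, 31, 32, 33]
190 [82, 86, 89, 86, 87, 83, 85, 83, 82, 78, 76, 71, 51, 32, 33, 30, 31, 30, 31, 30, 30, 31, 33, 34, 34]
196 [90, 89, 87, 88, 85, 85, 86, 81, 77, 75, 73, 59, 41, 33, 33, 29, 31, 32, 31, 31, 32, 27, 27, 27, 29]
202 [85, 87, 85, 85, 88, 88, 86, 83, 79, 69, 62, 47, 32, 28, 28, 30, 31, 30, 31, 30, 30, 29, 28, 34, 29]
208 [39, 40, 37, 40, 39, 39, 41, 39, 41, 37, 36, 38, 35, 34, 30, 30, 30, 34, 37, 34, 31, 29, 31, 34, 29]
```

Run:
```python
from h import *
t=cv2.imread('pics/t3.png');g=t.min(axis=2).astype(float)
def mark(t,rows,zf):
    g=t.min(axis=2).astype(float); out=[]
    for y in rows:
        r=g[y,140:175]; i=np.where(r>57)[0].max(); px=140+i+(r[i]-57)/(r[i]-r[i+1])
        out.append((px,y))
    out=np.array(out); P=ray('top',out,.11)
    for _ in range(3):
        P=np.vstack([ray('top',o,zf(p[0])) for o,p in zip(out,P)])
    return P
P=mark(t,range(148,200),lambda x:.114-.1*(x-.51))
c=np.polyfit(P[:,0],P[:,1],1); print('yaw',np.degrees(np.arctan(c[0])),'y at x=.5147',np.polyval(c,.5147),'resid',(P[:,1]-np.polyval(c,P[:,0])).std())
print(P[[0,-1]].round(4))
```

```text
yaw 0.3933794635748311 y at x=.5147 0.284124938817653 resid 0.00025968785244665356
[[0.6276 0.2848 0.1022]
 [0.5219 0.2845 0.1128]]
```

Emit:
{"op": "play_rows", "data": {"motion": [{"x": 0,"y": 0,"z": 0,"rx": 0.7,"ry": 0,"rz": 0},{"x": 0,"y": 0,"z": 0,"rx": 0.7,"ry": 0,"rz": 0},{"x": 1,"y": 0.1,"z": 0,"rx": 0,"ry": 0,"rz": 0.05},{"x": 1,"y": 0.1,"z": 0,"rx": 0,"ry": 0,"rz": 0.05},{"x": 1,"y": 0.1,"z": 0,"rx": 0,"ry": 0,"rz": 0},{"x": 1,"y": 0.1,"z": 0,"rx": 0,"ry": 0,"rz": 0},{"x": 1,"y": 0.1,"z": 0,"rx": 0,"ry": 0,"rz": 0},{"x": 1,"y": 0.1,"z": 0,"rx": 0,"ry": 0,"rz": 0},{"x": 1,"y": 0.1,"z": 0,"rx": 0,"ry": 0,"rz": 0},{"x": 1,"y": 0.1,"z": 0,"rx": 0,"ry": 0,"rz": 0},{"x": 1,"y": 0.1,"z": 0,"rx": 0,"ry": 0,"rz": 0},{"x": 1,"y": 0.1,"z": 0,"rx": 0,"ry": 0,"rz": 0},{"x": 1,"y": 0.1,"z": 0,"rx": 0,"ry": 0,"rz": 0},{"x": 1,"y": 0.15,"z": 0,"rx": 0,"ry": 0,"rz": 0},{"x": 0,"y": 0,"z": 0,"rx": 0,"ry": 0,"rz": 0},{"x": 0,"y": 0,"z": 0,"rx": 0,"ry": 0,"rz": 0}]}}

```text
clock: 17.15
tool_pos: [0.4768, 0.0295, 0.114]
orientation: [-174.4, 0.1, -90.5]
force: [0.7, -0.2, -2.9]
opening: 0.0086
gripper_force: 29.9
```

Run:
```python
from h import *
t=cams.snapshot('top'); s=cams.snapshot('side')
cv2.imwrite('pics/t4.png',t);cv2.imwrite('pics/s4.png',s)
b=cv2.resize(t[150:250,250:350],(400,400),interpolation=cv2.INTER_CUBIC)
d=cv2.resize(s[150:290,230:370],(400,400),interpolation=cv2.INTER_CUBIC)
cv2.imwrite('pics/c5.png',np.hstack([b,d]))
```

```text
(no output)
```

View pics/c5.png

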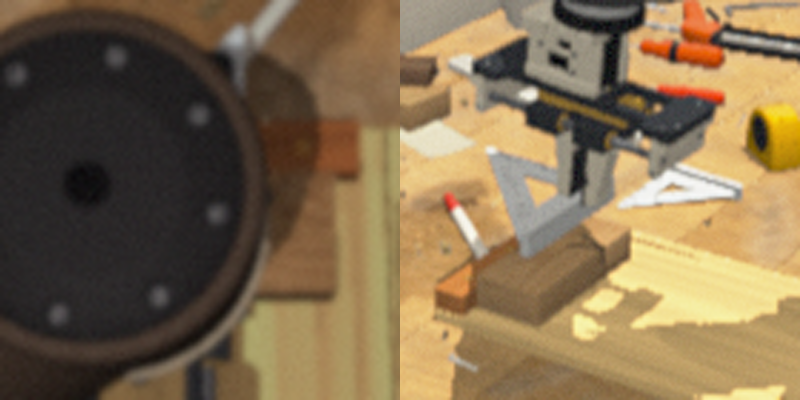

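Run:
```python
from h import *
o=np.array([.4813,-.0166,.1056])
for dip in(-.05,0,.05):
    Q=R.from_euler('y',dip).as_matrix()
    P=np.array([[.127,0,.002],[-.009,.13,-.01],[-.009,.13,.014],[-.009,0,-.01]])
    W=o+[-.0045,.045,.008]+(P-[-.0045,.045,.008])@Q.T
    print(dip,((proj('side',W)-[230,150])*2.857).round(0).tolist())
```

```text
-0.05 [[87.0, 142.0], [128.0, 255.0], [128.0, 229.0], [213.0, 196.0]]
0 [[87.0, 148.0], [129.0, 255.0], [128.0, 229.0], [214.0, 196.0]]
0.05 [[88.0, 155.0], [129.0, 255.0], [128.0, 229.0], [215.0, 196.0]]
```

Emit:
{"op": "play_rows", "data": {"motion": [{"x": -0.03,"y": 0.08,"z": 0.9,"rx": 0,"ry": 0,"rz": 0},{"x": 0,"y": 0.08,"z": 0.9,"rx": 0,"ry": 0,"rz": 0},{"x": 0,"y": 0,"z": 0.3,"rx": 0,"ry": 0,"rz": 0},{"x": 0,"y": 0,"z": 0,"rx": 0,"ry": 0,"rz": 0},{"x": 0,"y": 0,"z": 0,"rx": 0,"ry": 0,"rz": 0}]}}

```text
clock: 17.88
tool_pos: [0.4785, 0.0311, 0.0619]
orientation: [-174.3, 0.1, -90.4]
force: [-1.2, -0.5, -1.5]
opening: 0.0092
gripper_force: 29.9
```

Emit:
{"op": "play_rows", "data": {"motion": [{"x": 0,"y": 0,"z": 0.15,"rx": 0,"ry": 0,"rz": 0},{"x": 0,"y": 0,"z": 0,"rx": 0,"ry": 0,"rz": 0}]}}

```text
clock: 18.12
tool_pos: [0.4782, 0.0307, 0.0576]
orientation: [-174.4, 0.0, -90.4]
force: [-0.1, 0.1, -1.7]
opening: 0.0085
gripper_force: 29.9
```

Emit:
{"op": "play_rows", "data": {"motion": [{"x": 0,"y": 0,"z": 0.1,"rx": 0,"ry": 0,"rz": 0},{"x": 0,"y": 0,"z": 0,"rx": 0,"ry": 0,"rz": 0}]}}

```text
clock: 18.38
tool_pos: [0.4783, 0.0306, 0.0548]
orientation: [-174.4, 0.0, -90.4]
force: [-0.2, 0.1, -0.8]
opening: 0.0084
gripper_force: 29.9
```

Emit:
{"op": "play_rows", "data": {"motion": [{"x": 0,"y": 0,"z": 0.06,"rx": 0,"ry": 0,"rz": 0},{"x": 0,"y": 0,"z": 0,"rx": 0,"ry": 0,"rz": 0}]}}

```text
clock: 18.62
tool_pos: [0.4785, 0.0307, 0.0534]
orientation: [-174.4, 0.0, -90.4]
force: [-0.2, 0.3, -2.2]
opening: 0.0083
gripper_force: 29.9
```

Emit:
{"op": "play_rows", "data": {"motion": [{"x": 0,"y": 0,"z": 0.06,"rx": 0,"ry": 0,"rz": 0},{"x": 0,"y": 0,"z": 0,"rx": 0,"ry": 0,"rz": 0}]}}

```text
clock: 18.88
tool_pos: [0.4786, 0.0307, 0.0527]
orientation: [-174.4, 0.0, -90.4]
force: [-6.8, 0.6, 10.7]
opening: 0.0086
gripper_force: 30.1
```

Emit:
{"op": "play_rows", "data": {"motion": [{"x": 0,"y": 0,"z": 0.06,"rx": 0,"ry": 0,"rz": 0},{"x": 0,"y": 0,"z": 0,"rx": 0,"ry": 0,"rz": 0}]}}

```text
clock: 19.12
tool_pos: [0.4784, 0.0306, 0.0517]
orientation: [-174.4, 0.0, -90.4]
force: [-12.1, 1.9, 21.6]
opening: 0.0082
gripper_force: 30.1
```

Emit:
{"op": "play_rows", "data": {"motion": [{"x": 0,"y": 0,"z": -0.08,"rx": 0,"ry": 0,"rz": 0},{"x": 0,"y": -0.08,"z": 0,"rx": 0,"ry": 0,"rz": 0},{"x": 0,"y": 0,"z": 0,"rx": 0,"ry": 0,"rz": 0}]}}

```text
clock: 19.5
tool_pos: [0.4794, 0.0302, 0.0522]
orientation: [-174.5, -0.0, -90.5]
force: [-7.9, 1.7, 5.7]
opening: 0.0083
gripper_force: 30.2
```

Emit:
{"op": "play_rows", "data": {"motion": [{"x": 0,"y": -0.08,"z": 0,"rx": 0,"ry": 0,"rz": 0},{"x": 0,"y": 0,"z": 0,"rx": 0,"ry": 0,"rz": 0}]}}

```text
clock: 19.75
tool_pos: [0.48, 0.0299, 0.0522]
orientation: [-174.7, -0.0, -90.5]
force: [-14.6, 6.3, 12.3]
opening: 0.0085
gripper_force: 30.6
```

Emit:
{"op": "play_rows", "data": {"motion": [{"x": 0,"y": 0.02,"z": -0.02,"rx": 0,"ry": 0,"rz": 0},{"x": 0,"y": 0,"z": 0,"rx": 0,"ry": 0,"rz": 0}]}}

```text
clock: 20.0
tool_pos: [0.48, 0.03, 0.0523]
orientation: [-174.6, -0.0, -90.5]
force: [-9.1, 3.9, 3.2]
opening: 0.0085
gripper_force: 30.4
```

Emit:
{"op": "play_rows", "data": {"motion": [{"x": 0,"y": 0,"z": 0,"rx": 0,"ry": 0,"rz": 0},{"x": 0,"y": 0,"z": 0,"rx": 0,"ry": 0,"rz": 0},{"x": 0,"y": 0,"z": 0,"rx": 0,"ry": 0,"rz": 0},{"x": 0,"y": 0,"z": 0,"rx": 0,"ry": 0,"rz": 0}], "fingers": -0.4}}

```text
clock: 20.5
tool_pos: [0.4824, 0.0307, 0.0534]
orientation: [-174.4, 0.0, -90.4]
force: [-0.2, -0.3, 0.8]
opening: 0.0263
gripper_force: 0.0
```

Emit:
{"op": "play_rows", "data": {"motion": [{"x": 0,"y": 0,"z": -0.4,"rx": 0,"ry": 0,"rz": 0},{"x": 0,"y": 0,"z": -0.8,"rx": 0,"ry": 0,"rz": 0},{"x": 0,"y": 0,"z": -1,"rx": -0.7,"ry": 0,"rz": 0},{"x": 0,"y": 0,"z": -1,"rx": -0.7,"ry": 0,"rz": 0},{"x": -1,"y": 0,"z": 0,"rx": 0,"ry": 0,"rz": 0},{"x": -1,"y": 0,"z": 0,"rx": 0,"ry": 0,"rz": 0},{"x": -1,"y": 0,"z": 0,"rx": 0,"ry": 0,"rz": 0},{"x": -1,"y": 0,"z": 0,"rx": 0,"ry": 0,"rz": 0},{"x": -1,"y": 0,"z": 0,"rx": 0,"ry": 0,"rz": 0},{"x": -1,"y": 0,"z": 0,"rx": 0,"ry": 0,"rz": 0},{"x": -1,"y": 0,"z": 0,"rx": 0,"ry": 0,"rz": 0},{"x": -1,"y": 0,"z": 0,"rx": 0,"ry": 0,"rz": 0},{"x": -1,"y": 0,"z": 0,"rx": 0,"ry": 0,"rz": 0},{"x": -1,"y": 0,"z": 0,"rx": 0,"ry": 0,"rz": 0}]}}

```text
clock: 22.25
tool_pos: [0.4774, 0.2823, 0.1332]
orientation: [180.0, 0.0, -90.4]
force: [0.3, -0.3, 0.7]
opening: 0.0263
gripper_force: 0.0
```

Run:
```python
from h import *
t=cams.snapshot('top'); s=cams.snapshot('side')
cv2.imwrite('pics/t5.png',t);cv2.imwrite('pics/s5.png',s)
b=cv2.resize(t[150:240,255:345],(540,540),interpolation=cv2.INTER_CUBIC)
d=cv2.resize(s[190:280,240:330],(260,260),interpolation=cv2.INTER_CUBIC)
cv2.imwrite('pics/c6.png',np.hstack([b,np.vstack([d,np.zeros((280,260,3),'uint8')])]))
```

```text
(no output)
```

View pics/c6.png

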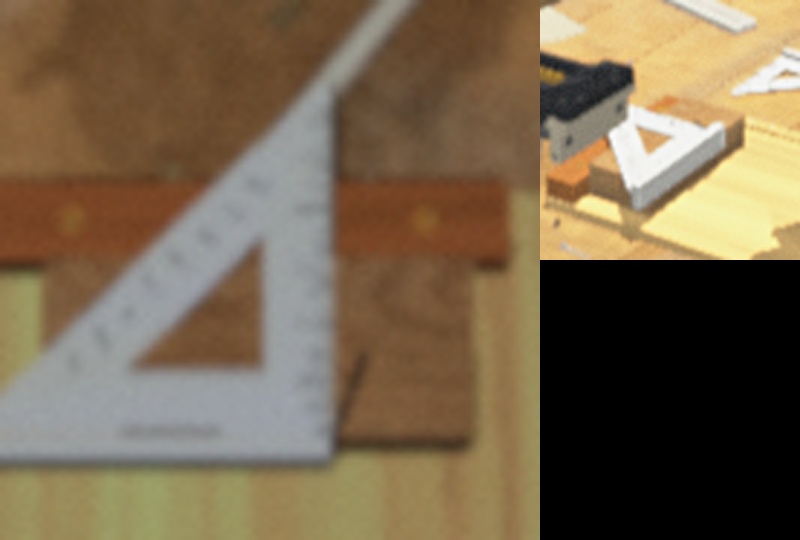

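Top crop: the square lies flat, its marking edge at crop column ~334 meets the V's tip (~335,435), and the lip runs along the near edge at crop row ~460. Now measuring precisely.

Run:
```python
from h import *
t=cv2.imread('pics/t5.png');g=t.min(axis=2).astype(float)
def cross(r,lo):  # first index where falls below lo from start
    i=np.where(r<lo)[0][0]; return i-1+(r[i-1]-lo)/(r[i-1]-r[i])
P=[]
for y in list(range(168,178))+list(range(198,222)):
    r=g[y,304:318]; lo=(r[:3].mean()+r[-4:].mean())/2; P.append((304+cross(r,lo),y))
W=ray('top',P,.049); c=np.polyfit(W[:,0],W[:,1],1); print('mark yaw',np.degrees(np.arctan(c[0])),'y@.4877',np.polyval(c,.4877),np.std(W[:,1]-np.polyval(c,W[:,0])))
P=[]
for x in range(262,306):
    r=g[220:234,x]; a=r[:5].mean(); i=np.argmin(r); P.append((x,220+cross(r,(a+r.min())/2)))
W=ray('top',P,.059); c=np.polyfit(W[:,1],W[:,0],1); print('lip outer top edge: yaw',-np.degrees(np.arctan(c[0])),'x@V',np.polyval(c,-.0158),np.std(W[:,0]-np.polyval(c,W[:,1])))
print(g[215:235,295].astype(int).tolist())
# block near edge visible right of the square, and far edge/fence
for f in('t2','t5'):
    q=cv2.cvtColor(cv2.imread(f'pics/{f}.png'),cv2.COLOR_BGR2GRAY).astype(float); P=[]
    for x in range(318,331):
        r=q[216:225,x]; P.append((x,216+cross(r,(r[:4].mean()+r.min())/2)))
    W=ray('top',P,.045); print(f,'near edge x',W[:,0].mean().round(4))
    e=[]
    for y in range(205,218):
        r=q[y,328:340]; k=np.argmax(np.diff(r)); e.append((328+k+.5,y))
    print(' right end y',np.median(ray('top',e,.045)[:,1]).round(4))
    for y in (208,212,216,219,221): print('  ',y,q[y,308:324].astype(int).tolist())
```

```text
mark yaw 0.5585270383953177 y@.4877 -0.015967957219884837 0.0003534999219261843
lip outer top edge: yaw -0.23017633431334827 x@V 0.4762540143991866 0.00015821940529478232
[157, 155, 157, 158, 156, 154, 156, 156, 154, 156, 144, 119, 88, 82, 92, 95, 95, 94, 97, 97]
t2 near edge x 0.4867
 right end y -0.0667
   208 [95, 97, 96, 94, 92, 89, 83, 77, 78, 86, 88, 90, 86, 86, 87, 85]
   212 [83, 86, 85, 83, 79, 73, 64, 72, 87, 92, 92, 89, 89, 89, 88, 89]
   216 [67, 84, 87, 84, 72, 70, 84, 93, 95, 97, 93, 92, 94, 95, 95, 93]
   219 [70, 67, 71, 63, 68, 86, 96, 97, 97, 97, 98, 96, 99, 98, 97, 93]
   221 [78, 61, 57, 67, 81, 88, 91, 91, 89, 88, 89, 93, 93, 94, 93, 90]
t5 near edge x 0.4867
 right end y -0.0667
   208 [140, 135, 122, 105, 94, 88, 83, 80, 84, 89, 91, 89, 88, 90, 89, 89]
   212 [142, 135, 121, 99, 82, 71, 61, 75, 90, 95, 94, 94, 94, 90, 90, 89]
   216 [144, 136, 116, 94, 75, 73, 86, 95, 96, 99, 98, 96, 95, 95, 98, 98]
   219 [147, 140, 118, 81, 72, 88, 97, 100, 100, 100, 98, 100, 100, 98, 96, 98]
   221 [137, 125, 102, 78, 86, 96, 91, 94, 92, 92, 92, 96, 97, 97, 94, 93]
```

The marking edge is ~1 mm from the V point and the yaw is good. The lip appears to have a gap of ~1.4 mm, so I'll close it with a gentle push at the lip's middle with shut fingers.

Emit:
{"op": "play_rows", "data": {"motion": [{"x": 0,"y": 0.9,"z": 0,"rx": 0,"ry": 0,"rz": 0},{"x": 0,"y": 0.9,"z": 0,"rx": 0,"ry": 0,"rz": 0},{"x": 1,"y": 0,"z": 0,"rx": 0,"ry": 0,"rz": 0},{"x": 1,"y": 0,"z": 0,"rx": 0,"ry": 0,"rz": 0},{"x": 1,"y": 0,"z": 0,"rx": 0,"ry": 0,"rz": 0},{"x": 1,"y": 0,"z": 0,"rx": 0,"ry": 0,"rz": 0},{"x": 1,"y": 0,"z": 0,"rx": 0,"ry": 0,"rz": 0},{"x": 1,"y": 0,"z": 0,"rx": 0,"ry": 0,"rz": 0},{"x": 1,"y": 0,"z": 0,"rx": 0,"ry": 0,"rz": 0},{"x": 1,"y": 0,"z": 0,"rx": 0,"ry": 0,"rz": 0},{"x": 1,"y": 0,"z": 0,"rx": 0,"ry": 0,"rz": 0},{"x": 1,"y": 0,"z": 0,"rx": 0,"ry": 0,"rz": 0},{"x": 0,"y": 0,"z": 0.9,"rx": 0,"ry": 0,"rz": 0},{"x": 0,"y": 0,"z": 0.9,"rx": 0,"ry": 0,"rz": 0},{"x": 0,"y": 0,"z": 0.9,"rx": 0,"ry": 0,"rz": 0},{"x": 0,"y": 0,"z": 0.9,"rx": 0,"ry": 0,"rz": 0},{"x": 0,"y": 0,"z": 0,"rx": 0,"ry": 0,"rz": 0},{"x": 0,"y": 0,"z": 0,"rx": 0,"ry": 0,"rz": 0}], "fingers": -1}}

```text
clock: 24.6
tool_pos: [0.4309, 0.0305, 0.0437]
orientation: [-180.0, 0.0, -90.5]
force: [-0.4, 1.0, -0.7]
opening: 0.0003
gripper_force: 0.0
```

Emit:
{"op": "play_rows", "data": {"motion": [{"x": 0,"y": -0.3,"z": 0,"rx": 0,"ry": 0,"rz": 0},{"x": 0,"y": -0.2,"z": 0,"rx": 0,"ry": 0,"rz": 0},{"x": 0,"y": -0.1,"z": 0,"rx": 0,"ry": 0,"rz": 0},{"x": 0,"y": 0,"z": 0,"rx": 0,"ry": 0,"rz": 0}]}}

```text
clock: 25.1
tool_pos: [0.4457, 0.031, 0.0431]
orientation: [-180.0, 0.0, -90.4]
force: [-0.8, -0.6, -0.3]
opening: 0.0005
gripper_force: 0.0
```

Emit:
{"op": "play_rows", "data": {"motion": [{"x": 0,"y": -0.1,"z": 0,"rx": 0,"ry": 0,"rz": 0},{"x": 0,"y": -0.1,"z": 0,"rx": 0,"ry": 0,"rz": 0},{"x": 0,"y": -0.1,"z": 0,"rx": 0,"ry": 0,"rz": 0},{"x": 0,"y": 0,"z": 0,"rx": 0,"ry": 0,"rz": 0}]}}

```text
clock: 25.6
tool_pos: [0.4532, 0.0309, 0.043]
orientation: [180.0, 0.0, -90.4]
force: [0.2, -0.5, 0.6]
opening: 0.0003
gripper_force: 0.0
```

Emit:
{"op": "play_rows", "data": {"motion": [{"x": 0,"y": -0.06,"z": 0,"rx": 0,"ry": 0,"rz": 0},{"x": 0,"y": 0,"z": 0,"rx": 0,"ry": 0,"rz": 0}]}}

```text
clock: 25.85
tool_pos: [0.4546, 0.0309, 0.043]
orientation: [180.0, 0.0, -90.4]
force: [-0.8, 0.1, 0.5]
opening: 0.0006
gripper_force: 0.0
```

Emit:
{"op": "play_rows", "data": {"motion": [{"x": 0,"y": -0.04,"z": 0,"rx": 0,"ry": 0,"rz": 0},{"x": 0,"y": 0,"z": 0,"rx": 0,"ry": 0,"rz": 0}]}}

```text
clock: 26.1
tool_pos: [0.4556, 0.0309, 0.043]
orientation: [-180.0, 0.0, -90.4]
force: [0.6, -1.0, -0.2]
opening: 0.0005
gripper_force: 0.0
```

Emit:
{"op": "play_rows", "data": {"motion": [{"x": 0,"y": -0.04,"z": 0,"rx": 0,"ry": 0,"rz": 0},{"x": 0,"y": 0,"z": 0,"rx": 0,"ry": 0,"rz": 0}]}}

```text
clock: 26.35
tool_pos: [0.4567, 0.0309, 0.0431]
orientation: [-180.0, 0.0, -90.4]
force: [-0.1, -0.5, -0.5]
opening: 0.0003
gripper_force: 0.0
```

Emit:
{"op": "play_rows", "data": {"motion": [{"x": 0,"y": -0.04,"z": 0,"rx": 0,"ry": 0,"rz": 0},{"x": 0,"y": 0,"z": 0,"rx": 0,"ry": 0,"rz": 0}]}}

```text
clock: 26.6
tool_pos: [0.4576, 0.0309, 0.043]
orientation: [-180.0, 0.0, -90.4]
force: [-0.0, -0.1, 0.9]
opening: 0.0003
gripper_force: 0.0
```

Emit:
{"op": "play_rows", "data": {"motion": [{"x": 0,"y": -0.04,"z": 0,"rx": 0,"ry": 0,"rz": 0},{"x": 0,"y": 0,"z": 0,"rx": 0,"ry": 0,"rz": 0}]}}

```text
clock: 26.85
tool_pos: [0.4586, 0.0309, 0.043]
orientation: [-180.0, 0.0, -90.4]
force: [-0.2, 0.5, -0.2]
opening: 0.0003
gripper_force: 0.0
```

Emit:
{"op": "play_rows", "data": {"motion": [{"x": 0,"y": -0.06,"z": 0,"rx": 0,"ry": 0,"rz": 0},{"x": 0,"y": -0.06,"z": 0,"rx": 0,"ry": 0,"rz": 0}]}}

```text
clock: 27.1
tool_pos: [0.4601, 0.0304, 0.0427]
orientation: [179.8, 0.0, -90.5]
force: [-7.9, 2.1, 5.2]
opening: 0.0003
gripper_force: 4.1
```

Emit:
{"op": "play_rows", "data": {"motion": [{"x": 0,"y": -0.06,"z": 0,"rx": 0,"ry": 0,"rz": 0},{"x": 0,"y": 0,"z": 0,"rx": 0,"ry": 0,"rz": 0}]}}

```text
clock: 27.35
tool_pos: [0.4601, 0.03, 0.0423]
orientation: [179.7, -0.0, -90.5]
force: [-9.8, 2.4, 4.6]
opening: 0.0005
gripper_force: 5.0
```

Emit:
{"op": "play_rows", "data": {"motion": [{"x": 0,"y": -0.06,"z": 0,"rx": 0,"ry": 0,"rz": 0},{"x": 0,"y": 0,"z": 0,"rx": 0,"ry": 0,"rz": 0}]}}

```text
clock: 27.6
tool_pos: [0.4601, 0.0296, 0.0419]
orientation: [179.6, -0.1, -90.5]
force: [-14.9, 4.8, 8.3]
opening: 0.0006
gripper_force: 7.4
```

Emit:
{"op": "play_rows", "data": {"motion": [{"x": 0,"y": 0.3,"z": 0,"rx": 0,"ry": 0,"rz": 0},{"x": 0,"y": 1,"z": 0,"rx": 0,"ry": 0,"rz": 0},{"x": 0,"y": 0,"z": -1,"rx": 0,"ry": 0,"rz": 0},{"x": 0,"y": 0,"z": -1,"rx": 0,"ry": 0,"rz": 0},{"x": 0,"y": 0,"z": -1,"rx": 0,"ry": 0,"rz": 0},{"x": 0,"y": 0,"z": -1,"rx": 0,"ry": 0,"rz": 0},{"x": -1,"y": 0,"z": 0,"rx": 0,"ry": 0,"rz": 0},{"x": -1,"y": -0.5,"z": 0,"rx": 0,"ry": 0,"rz": 0},{"x": -1,"y": -0.5,"z": 0,"rx": 0,"ry": 0,"rz": 0},{"x": -1,"y": -0.5,"z": 0,"rx": 0,"ry": 0,"rz": 0},{"x": -1,"y": -0.5,"z": 0,"rx": 0,"ry": 0,"rz": 0},{"x": -1,"y": 0,"z": 0,"rx": 0,"ry": 0,"rz": 0},{"x": -1,"y": 0,"z": 0,"rx": 0,"ry": 0,"rz": 0},{"x": -1,"y": 0,"z": 0,"rx": 0,"ry": 0,"rz": 0},{"x": -1,"y": 0,"z": 0,"rx": 0,"ry": 0,"rz": 0},{"x": -1,"y": 0,"z": 0,"rx": 0,"ry": 0,"rz": 0},{"x": 0,"y": 0,"z": 0,"rx": 0,"ry": 0,"rz": 0}]}}

```text
clock: 29.72
tool_pos: [0.484, 0.2828, 0.1431]
orientation: [-180.0, 0.0, -90.3]
force: [-0.2, 0.1, -0.3]
opening: 0.0008
gripper_force: 0.0
```

Run:
```python
from h import *
t=cams.snapshot('top');s=cams.snapshot('side');cv2.imwrite('pics/t6.png',t)
b=cv2.resize(t[150:240,255:345],(540,540),interpolation=cv2.INTER_CUBIC)
d=cv2.resize(s[190:280,240:330],(260,260),interpolation=cv2.INTER_CUBIC)
cv2.imwrite('pics/c7.png',np.hstack([b,np.vstack([d,np.zeros((280,260,3),'uint8')])]))
def cross(r,lo):
    i=np.where(r<lo)[0][0]; return i-1+(r[i-1]-lo)/(r[i-1]-r[i])
g=t.min(axis=2).astype(float)
P=[]
for y in list(range(168,178))+list(range(198,222)):
    r=g[y,304:318]; lo=(r[:3].mean()+r[-4:].mean())/2; P.append((304+cross(r,lo),y))
W=ray('top',P,.049); c=np.polyfit(W[:,0],W[:,1],1); print('mark yaw',np.degrees(np.arctan(c[0])),'y',np.polyval(c,.4877))
P=[]
for x in range(262,306):
    r=g[220:234,x]; a=r[:5].mean(); P.append((x,220+cross(r,(a+r.min())/2)))
W=ray('top',P,.059); c=np.polyfit(W[:,1],W[:,0],1); print('lip yaw',-np.degrees(np.arctan(c[0])),'x',np.polyval(c,-.0158))
q=cv2.cvtColor(t,cv2.COLOR_BGR2GRAY).astype(float); P=[]
for x in range(318,331):
    r=q[216:225,x]; P.append((x,216+cross(r,(r[:4].mean()+r.min())/2)))
print('near',ray('top',P,.045)[:,0].mean())
```

```text
mark yaw 0.5472682561750081 y -0.016033263537962236
lip yaw -0.31340957013803544 x 0.4759172342884766
near 0.486765458924248
```

View pics/c7.png

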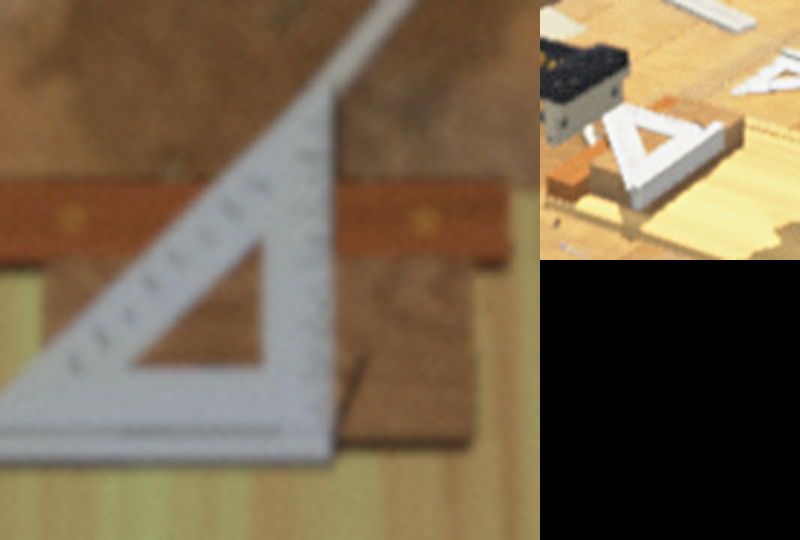

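The square did not move under the push, so the lip was already flush. The marking edge is still at the V and the block is still on the fence. Handing in.

```bash
python3 -c "
from plant import workorder
print(workorder.close_job())"
```

```text
the job is handed in; nothing more can be done
None
```

The job is handed in, with no verdict returned: the block is seated against the fence, and the larger square lies on it with its lip against the near edge and its marking edge about 1 mm from the V's point by camera; the tape measure and pencil were not touched.

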